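Switch the bearing-ball feeder to its other bin

ROBOT

A 7-joint arm with a two-finger parallel gripper is mounted at the origin on the work surface. World frame = base frame: x ahead of the robot, y to its left, z up, the work surface at z = 0. Lengths are in m, angles in rad, forces in N, time in s.
With the tool pointing down it reaches from about 0.425 to 0.95 m from the base axis. Payload 4.7 kg.
Tool frame: the origin (TCP) lies on the centre line of the jaws, within the pads' length; the fingertips stand robot.nose_length ahead of it and the grasp point (between the pads) lies 8 mm behind it (robot.nose_length is the distance from the TCP to the fingertips, in m); z points along the fingers, x is the direction in which the jaws open and shut, and the axes are right-handed (so a half turn about z gives the same grasp; the last joint's range is limited). The gripper opens to 85 mm and grips with 20 to 120 N. Pads are 22 mm wide; open, the fingers measure 114 mm over their backs; the gripper's body (76 mm by 85 mm) begins 54 mm behind the grasp point. The pads swing forward as they close: fully open they stand 13 mm farther back than shut.
Start: joints at [1.303, 0.469, -0.049, 1.532, 0.024, 1.141, -0.082], TCP at [0.16, -0.656, 0.242] pointing down, gripper open.
Joint ranges: [-2.59, 2.59], [-0.33, 1.99], [-1.39, 1.29], [0.1, 2.45], [-1.04, 4.18], [0.21, 1.99], [-2.66, 2.66]. Speed limits (rad/s): [2.57, 2.57, 3.14, 3.14, 3.14, 3.14, 3.14].

INTERFACE

Orientations are given as [roll, pitch, yaw] about the fixed x, y, z axes, in that order (R = Rz(yaw) Ry(pitch) Rx(roll)).
In Python, from plant import robot gives the robot as it stands. Calls block until the motion is done:
- robot.goto(position, orientation): joint-space move of the TCP to a pose.
- robot.move_straight(position, vel=0.15, attitude=None, contact_N=None): straight line of the TCP; attitude=None keeps the orientation; vel is the mean speed in m/s. With contact_N (N) it stops when the force on the tool has changed by that much, and returns True; else False.
- robot.move_joints(angles): joint-space move.
- robot.grip(opening, strength=None): opening from 0.0 (shut) to 1.0 (fully open); strength is the grip in N (None keeps the last); returns when the fingers have stopped.
- robot.sleep(seconds).
- robot.inverse_kinematics(position, orientation): joint angles nearest the present ones, or None.
- robot.sense(): the state.
- robot.grab_frame(name): name is "scene" or "side" or "wrist"; returns a dict with "image" (420x560x3 uint8, red, green, blue), "range_z" (420x560 float32, m along the optical axis (not along the pixel's ray), 0 where there is no reading), "fx", "fy", "cx", "cy" (pixels), "R" (3x3) and "t" (3): a world point X has camera coordinates R X + t. Camera axes: x right, y down, z forward; pixel columns grow to the right and rows downward; lengths in m; the calibration is good to about 2 mm. A picture is of the moment at which its call begins.
A pose or a line that the arm cannot do raises robot.IKError and nothing moves.
- robot.close_job(): hands the job in, once; it reports no verdict.
The state is a dict: "t": time; "joint_pos": joint angles; "joint_velocities": joint speeds; "effort": joint torques, N m; "tcp_pos": TCP position; "tcp_rot": TCP orientation; "wrist_force": force on the tool from outside, world axes, zero at the start; "torque": the same for the moment, N m; "opening": opening from 0.0 (shut) to 1.0 (fully open).
Only numpy, scipy, OpenCV 4.12 (cv2) and the standard library are available. Lean on these libraries where they do the work, as an engineer would, in place of code of your own. Each camera call takes 0.05 s, during which the arm holds its last target.

TASK

With a fingertip, press down the raised end of the ball feeder's seesaw gate so that it rocks over to its other side and stays there. Then push the red stop slide fully to the left, as seen from the robot, so that all four steel balls roll down into the bin on that newly lowered side. Do not touch the balls with the gripper, pick nothing up, and leave the bottle, jar, tools and parts around the feeder where they are.

Things in the scene. Friction and masses are not known exactly. Their poses are not given: they have to be found in the camera images.
- feeder: Bearing-ball feeder fixed to the bench, 500 mm wide along its y: seesaw gate in front, blue bin at the left end (+y), orange at the right (-y), aluminium feed chute behind. Origin on the bench under the gate's pivot; x away from the robot along the chute, y left, z up. Obstacles: posts and clear deflector in mid-gate, |y| < 35 mm, top 190 mm; bin end walls at y = +-243 mm, 96 mm high.
- gate (a joint): Seesaw gate: steel trough 280 by 60 mm rocking about the feeder's x axis, pivot 95 mm up. Radians: 0 level; +0.20 (stop) left end up, balls run right into the orange bin; -0.20 (stop) right end up, balls run left into the blue bin. A geared brass tumbler (32 mm disc, x = -54 mm, |y| < 50 mm, top 175 mm up) snaps it to whichever side of level it is on; 2 to 3 N on the raised pad rocks it.
- left_pad (a point): Centre of the upper face of the yellow finger pad at the gate's left end (blue bin side): 48 mm (x) by 40 mm (y), 6 mm thick, on the robot's side of the trough at feeder x = -54, y = 120 mm. Face about 127 mm above the bench when raised, 80 mm when lowered.
- right_pad (a point): The same at the gate's right end (orange bin side), feeder y = -120 mm.
- stop (a joint): The red stop slide that holds the balls back on the feed chute. Metres: 0 closed, 0.036 fully open (end stop); it slides to the feeder's +y (left) and stays where it is left; friction 1.2 N. The balls can pass from about 0.020.
- stop_paddle (a point): Centre of the stop slide's red upright paddle above the feed chute: 32 mm (x) by 8 mm (y) by 42 mm high, centre 196 mm above the bench, at feeder x = 78 mm (y = 0 when closed). The chute's walls, 32 mm over all in y, end 31 mm below this point. Push its right (-y) face to the left (+y).
- left_bin (a point): Middle of the floor of the blue bin, 146 mm (y) by 94 mm (x), floor 12 mm above the bench.
- right_bin (a point): Middle of the floor of the orange bin, the same size.
- ball0_center (a point): Centre of steel bearing ball 1 of 4, 20 mm across, 33 g, queued on the feed chute behind the stop (next to the stop).
- ball1_center (a point): Centre of steel bearing ball 2 of 4, 20 mm across, 33 g, queued on the feed chute behind the stop (behind the one before).
- ball2_center (a point): Centre of steel bearing ball 3 of 4, 20 mm across, 33 g, queued on the feed chute behind the stop (behind the one before).
- ball3_center (a point): Centre of steel bearing ball 4 of 4, 20 mm across, 33 g, queued on the feed chute behind the stop (behind the one before).
- oil: Black oil bottle, 48 mm across, 150 mm tall, standing beside one bin; bystander. Origin at the centre of its underside.
- grease: Amber grease jar, 64 mm across, 70 mm tall, standing beside one bin; bystander. Origin at the centre of its underside.
- spanner: Steel spanner, 150 mm long, lying in front of the feeder; bystander. Its x axis runs along it, towards the tip.
- driver: Screwdriver with green handle, 170 mm long, lying in front of the feeder; bystander. Its x axis runs along it, towards the tip.
- sprocket: Dark steel sprocket, 84 mm across, 14 mm thick, lying flat behind one half of the gate; bystander. Origin at the centre of its underside.
- cup: Aluminium bearing cup (ring), 48 mm across, 22 mm high, behind one half of the gate; bystander. Origin at the centre of its underside.

How it is judged:
By the outcome, as a careful person would: the job done as asked, in the order asked, and still so for the second after the job is handed in, with the robot touching nothing.
It also fails if it takes over 48 s, if anything falls off the work surface, if the arm or the gripper's body presses on something with over 40 N, if the wrist force passes 120 N, or if a joint passes its speed limit or range.

## Working session

There is one attempt and no reset: what is moved stays moved. The work goes in short steps, each a Python script; the robot and the scene stay as the last script left them, time stands still between calls to the robot, and variables do not carry over. Pictures are saved under pics/ and viewed, and the job is handed in when it is done.

```bash
ls; mkdir -p pics; python3 - <<'E'
from plant import robot
import cv2,numpy as np
print(robot.nose_length, robot.sense())
for n in ["scene","side"]:
    f=robot.grab_frame(n); cv2.imwrite(f"pics/{n}0.png",f["image"][:,:,::-1]); np.savez(f"{n}0.npz",**f)
    print(n,f["fx"],f["cx"],f["cy"],(-f["R"].T@f["t"]).round(3),f["R"].round(2).tolist())
E
```

```text
pics
0.011 {'t': 0.0, 'joint_pos': array([ 1.30310213,  0.46947276, -0.04860422,  1.53371858,  0.02411   ,
        1.14099699, -0.08236025]), 'joint_velocities': array([-5.75464165e-04, -1.93232733e-03,  2.63663495e-04,  6.84734380e-05,
        1.24345201e-03,  1.33425802e-03, -1.80368611e-03]), 'effort': array([ 3.82259777e-04, -5.10318983e+01, -4.64387890e-02, -2.37715316e+01,
        1.06273068e-02,  7.49393221e-03,  3.65691024e-07]), 'tcp_pos': array([ 0.15953581, -0.65528406,  0.24122988]), 'tcp_rot': array([ 3.14151305e+00,  2.00798990e-03, -1.33201783e+00]), 'wrist_force': array([-0.33657138,  0.18173448, -0.00177099]), 'torque': array([-0.03482626, -0.00752246, -0.00274371]), 'opening': 1.0027539066255071}
scene 416.66712518117043 279.2161932245352 209.51166849085902 [0.993 0.421 0.846] [[-0.67, 0.74, 0.0], [0.56, 0.51, -0.65], [-0.48, -0.44, -0.76]]
side 414.50201011745196 271.1040803494397 204.60796556597106 [0.223 0.65  0.636] [[-0.91, -0.42, -0.0], [-0.24, 0.52, -0.82], [0.35, -0.74, -0.57]]
```

View pics/scene0.png

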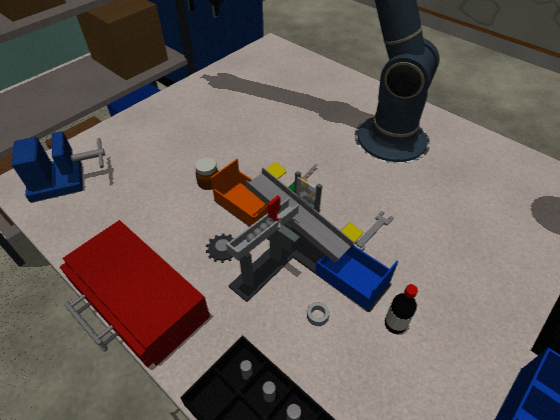

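View pics/side0.png

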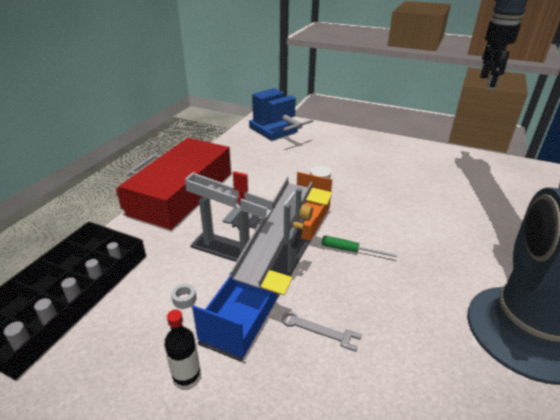

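Scene view: the yellow pads are near (276,170) and (351,232), and the red paddle is near (273,208). In the side view, the pads are at (319,197) and (277,282), and the paddle is at (240,185). Next I'll measure them with depth.

```bash
cat > h.py <<'E'
import numpy as np,cv2
def cloud(f):
    z=f["range_z"]; v,u=np.mgrid[:z.shape[0],:z.shape[1]]
    p=np.stack([(u-f["cx"])/f["fx"]*z,(v-f["cy"])/f["fy"]*z,z],-1)
    return (p-f["t"])@f["R"]
def blobs(f,lo,hi,minA=15):
    hsv=cv2.cvtColor(f["image"],cv2.COLOR_RGB2HSV); m=cv2.inRange(hsv,lo,hi)
    n,l,s,c=cv2.connectedComponentsWithStats(m); P=cloud(f); out=[]
    for i in range(1,n):
        if s[i,4]>=minA:
            q=P[(l==i)&(f["range_z"]>0)]
            q=q[(q[:,2]>0.0)]
            if len(q): out.append((c[i].round(0),s[i,4],np.median(q,0).round(4),q.min(0).round(3),q.max(0).round(3)))
    return out
E
python3 - <<'E'
import numpy as np,cv2
from h import *
for n in ["scene","side"]:
    f=dict(np.load(n+"0.npz"))
    for k,lo,hi in [("yel",(25,150,120),(33,255,255)),("red",(0,180,90),(6,255,255)),("blue",(108,180,60),(125,255,255)),("orange",(8,180,90),(18,255,255))]:
        for b in blobs(f,lo,hi,30): 
            if .2<b[2][0]<1 and abs(b[2][1])<.5: print(n,k,*b)
    im=f["image"][:,:,::-1]; c=im[150:320,190:410] if n=="scene" else im[160:370,170:400]
    cv2.imwrite(f"pics/{n}0z.png",cv2.resize(c,None,fx=2.8 if n=="side" else 3.5,fy=2.8 if n=="side" else 3.5,interpolation=cv2.INTER_CUBIC))
E
```

```text
scene yel [276. 170.] 179 [ 0.4442 -0.0835  0.1287] [ 0.327 -0.199  0.001] [ 0.473 -0.064  0.144]
scene yel [352. 231.] 215 [0.4423 0.1517 0.0806] [0.423 0.133 0.074] [0.47  0.171 0.097]
scene red [273. 200.] 39 [0.5818 0.0353 0.2174] [0.568 0.031 0.215] [0.596 0.039 0.22 ]
scene red [131. 284.] 9387 [ 0.8692 -0.1023  0.0908] [ 0.785 -0.271  0.074] [0.944 0.031 0.096]
scene red [411. 289.] 90 [0.53   0.3402 0.1503] [0.519 0.33  0.147] [0.539 0.35  0.153]
scene blue [356. 273.] 1491 [0.4935 0.2095 0.0133] [0.453 0.132 0.007] [0.549 0.279 0.1  ]
scene orange [222. 169.] 46 [ 0.5116 -0.2091  0.0967] [ 0.462 -0.263  0.038] [ 0.551 -0.205  0.1  ]
scene orange [244. 200.] 776 [ 0.5    -0.1474  0.0134] [ 0.462 -0.21   0.008] [ 0.552 -0.064  0.058]
side yel [319. 196.] 263 [ 0.4485 -0.0825  0.1271] [ 0.425 -0.104  0.121] [ 0.473 -0.064  0.133]
side yel [276. 282.] 459 [0.4457 0.1522 0.0796] [0.423 0.06  0.007] [0.482 0.172 0.085]
side red [171. 171.] 3184 [ 0.8553 -0.0829  0.0898] [ 0.781 -0.271  0.009] [0.939 0.032 0.094]
side red [240. 183.] 197 [0.5768 0.037  0.1957] [0.564 0.03  0.156] [0.591 0.044 0.217]
side red [174. 318.] 172 [0.5237 0.3444 0.1495] [0.515 0.332 0.136] [0.535 0.351 0.152]
side blue [233. 317.] 3780 [0.4974 0.221  0.0296] [0.45  0.132 0.007] [0.543 0.279 0.098]
side orange [314. 181.] 324 [ 0.4996 -0.2091  0.0788] [ 0.461 -0.214  0.06 ] [ 0.548 -0.205  0.095]
side orange [313. 219.] 488 [ 0.4613 -0.1149  0.0272] [ 0.437 -0.212  0.008] [0.519 0.033 0.152]
```

View pics/scene0z.png

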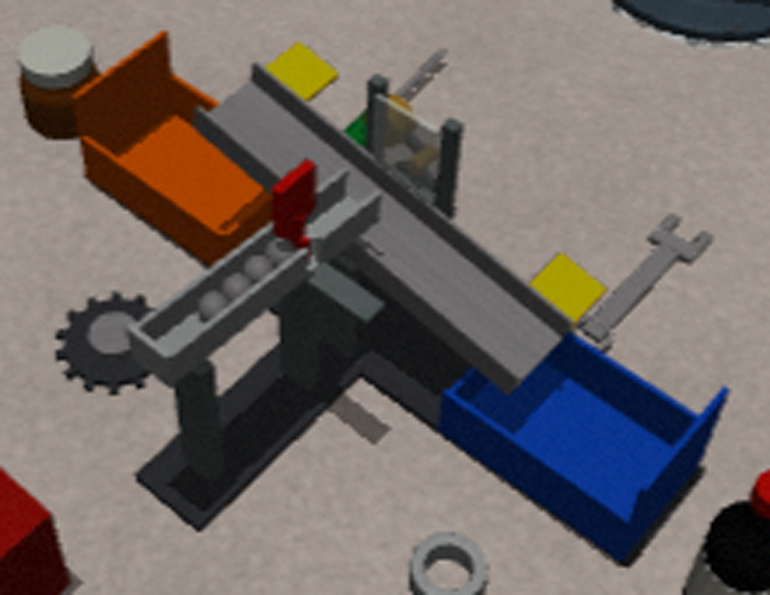

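View pics/side0z.png

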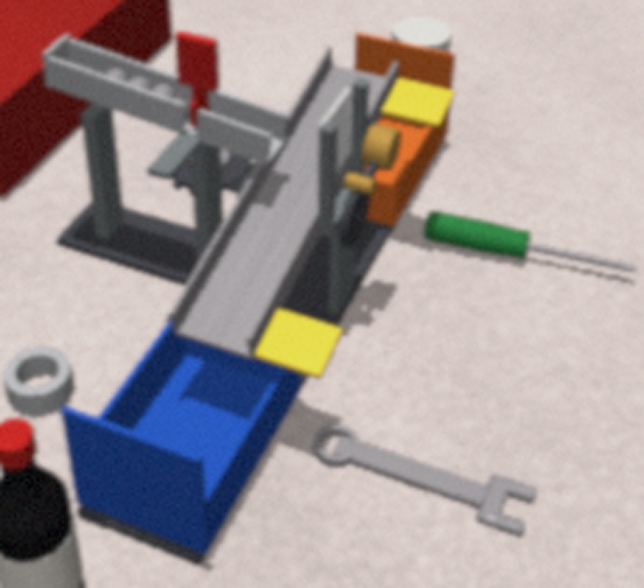

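The right pad is raised: right (0.446,-0.083,0.127), left (0.446,0.152,0.080). That matches the stated 127 and 80 mm heights and the 235 mm separation. So the feeder origin is about (0.500,0.0345) with yaw about 0. The paddle at (0.578,0.035,0.196) agrees. Next I'll press the right pad.

```bash
python3 - <<'E'
from plant import robot
import cv2,numpy as np
O=[np.pi,0,0]; n=robot.nose_length
for p in ([.444,-.086,.25],[.444,-.086,.085],[.578,-.02,.30],[.578,-.02,.191],[.578,.06,.191]):
    print(p,robot.inverse_kinematics(p,O))
robot.grip(0.0)
robot.goto([.444,-.086,.25],O)
robot.move_straight([.444,-.086,.145+n],vel=.15)
s=robot.sense();print(s["t"],s["tcp_pos"],s["wrist_force"],s["opening"])
r=robot.move_straight([.444,-.086,.075+n],vel=.04,contact_N=10)
s=robot.sense();print(r,s["t"],s["tcp_pos"],s["wrist_force"])
f=robot.grab_frame("side"); cv2.imwrite("pics/press.png",f["image"][:,:,::-1])
E
```

```text
[0.444, -0.086, 0.25] [ 0.75186514  0.15303706 -0.7144158   1.9949803   0.11651256  1.03360432
 -0.01655893]
[0.444, -0.086, 0.085] [ 0.60569367  0.40034534 -0.60993766  2.16645913  0.36565446  0.67431506
 -0.25675404]
[0.578, -0.02, 0.3] [ 0.54869373  0.35892343 -0.7657242   1.66271755  0.26165718  1.2259048
 -0.27449386]
[0.578, -0.02, 0.191] [ 0.50022938  0.4565498  -0.71368737  1.79461715  0.34572705  1.01904929
 -0.34710423]
[0.578, 0.06, 0.191] [ 0.45965343  0.50804045 -0.86328288  1.78306542  0.43893443  1.0550893
 -0.56395126]
3.9167 [ 0.44468824 -0.08605241  0.15658855] [-0.27106735 -0.36305789 -0.11214956] 0.002321863025670996
True 5.3417 [ 0.44391375 -0.08585612  0.0926386 ] [-1.93956966 -0.88024904  8.86801408]
```

View pics/press.png

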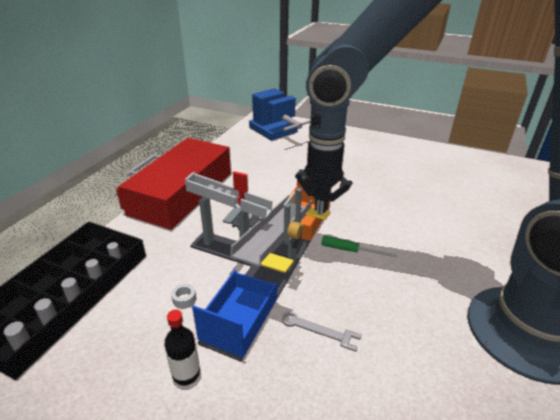

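The left pad, at (277,262), has risen and the right end is down under the finger. I'll back off straight up and measure again.

```bash
python3 - <<'E'
from plant import robot
import cv2,numpy as np
from h import *
robot.move_straight([.444,-.086,.26],vel=.12)
robot.goto([.578,-.022,.30],[np.pi,0,0])
for n in("side","scene"):
    f=robot.grab_frame(n); cv2.imwrite(f"pics/{n}1.png",f["image"][:,:,::-1])
    for k,lo,hi in [("yel",(25,150,120),(33,255,255)),("red",(0,180,90),(6,255,255))]:
        for b in blobs(f,lo,hi,15):
            if .2<b[2][0]<.7 and abs(b[2][1])<.3: print(n,k,*b)
s=robot.sense();print(s["t"],s["tcp_pos"],s["wrist_force"])
E
```

```text
side yel [318. 213.] 126 [ 0.4478 -0.0827  0.0806] [ 0.426 -0.101  0.076] [ 0.47  -0.067  0.085]
side yel [277. 262.] 292 [0.4448 0.1517 0.1284] [0.421 0.131 0.123] [0.469 0.169 0.133]
side red [240. 183.] 198 [0.5772 0.0371 0.1945] [0.564 0.032 0.158] [0.591 0.044 0.217]
scene yel [276. 182.] 124 [ 0.4437 -0.0845  0.0818] [ 0.427 -0.104  0.076] [ 0.472 -0.058  0.102]
scene yel [354. 218.] 196 [0.4423 0.1507 0.1288] [0.423 0.13  0.123] [0.468 0.168 0.134]
scene red [273. 201.] 28 [0.584  0.0347 0.2171] [0.568 0.032 0.215] [0.596 0.038 0.22 ]
7.7083 [ 0.57679768 -0.02309327  0.29921049] [-0.01243041 -1.39581432  0.20944113]
```

View pics/side1.png

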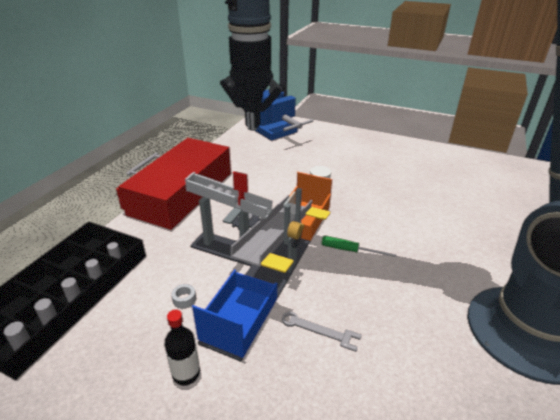

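View pics/scene1.png

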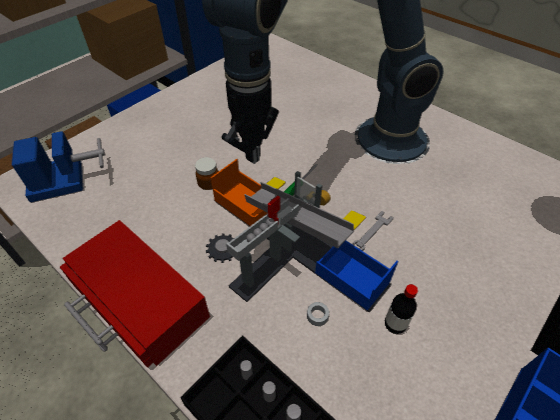

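The gate has stayed over: right pad face at 80 mm, left at 128 mm, balls still queued. Now I'll push the paddle.

```bash
python3 - <<'E'
from plant import robot
import cv2,numpy as np
from h import *
z=.184+robot.nose_length
print(robot.move_straight([.578,-.022,z],vel=.12,contact_N=6), robot.sense()["tcp_pos"])
r=robot.move_straight([.578,.066,z],vel=.05,contact_N=8)
s=robot.sense();print(r,s["t"],s["tcp_pos"],s["wrist_force"])
f=robot.grab_frame("side"); cv2.imwrite("pics/side2.png",f["image"][:,:,::-1])
for b in blobs(f,(0,180,90),(6,255,255),15):
    if b[2][0]<.7:print(*b)
E
```

```text
False [ 0.57858831 -0.02185505  0.19584072]
True 10.125 [0.57751614 0.05458261 0.19451253] [ 0.15533157 -0.81313402  0.29857614]
[232. 193.] 273 [0.5762 0.0729 0.1958] [ 0.562 -0.219  0.005] [0.782 0.08  0.218]
[174. 318.] 174 [0.5238 0.3441 0.1492] [0.516 0.332 0.135] [0.535 0.351 0.152]
```

View pics/side2.png

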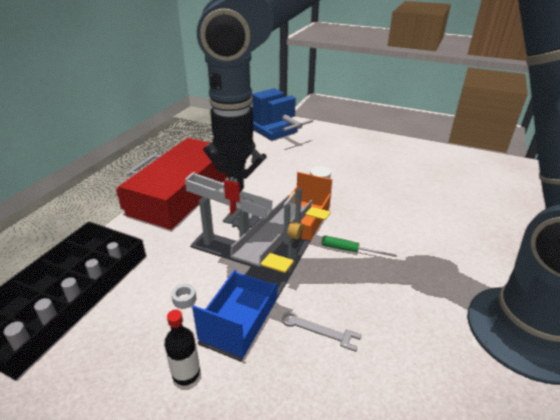

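The paddle moved 36 mm (y 0.037 to 0.073). I'll push against the end stop once more to confirm, then back away and check the balls.

```bash
python3 - <<'E'
from plant import robot
import cv2,numpy as np
from h import *
z=.184+robot.nose_length
r=robot.move_straight([.578,.066,z],vel=.03,contact_N=10)
s=robot.sense();print(r,s["t"],s["tcp_pos"],s["wrist_force"])
robot.move_straight([.578,.02,z],vel=.1)
robot.move_straight([.578,.02,.33],vel=.15)
robot.goto([.44,-.25,.33],[np.pi,0,0])
robot.sleep(.5)
for n in("side","scene"):
    f=robot.grab_frame(n); im=f["image"][:,:,::-1]; c=im[150:320,190:410] if n=="scene" else im[160:370,170:400]
    cv2.imwrite(f"pics/{n}3.png",cv2.resize(c,None,fx=2.8,fy=2.8,interpolation=cv2.INTER_CUBIC))
    for k,lo,hi in [("yel",(25,150,120),(33,255,255)),("red",(0,180,90),(6,255,255))]:
        for b in blobs(f,lo,hi,15):
            if .2<b[2][0]<.7 and abs(b[2][1])<.4: print(n,k,*b)
s=robot.sense();print(s["t"],s["tcp_pos"],s["wrist_force"])
E
```

```text
True 10.4417 [0.57685021 0.0544671  0.19366943] [ 0.58995964 -0.80591403  0.4047331 ]
side yel [318. 213.] 128 [ 0.4478 -0.0813  0.0812] [ 0.427 -0.1    0.076] [ 0.472 -0.067  0.085]
side yel [276. 262.] 275 [0.4455 0.1516 0.1283] [0.422 0.132 0.123] [0.47  0.169 0.133]
side red [231. 193.] 254 [0.5765 0.0731 0.1941] [ 0.563 -0.222  0.003] [0.783 0.081 0.217]
side red [174. 318.] 174 [0.5238 0.344  0.1491] [0.515 0.332 0.136] [0.536 0.351 0.151]
scene yel [276. 182.] 123 [ 0.4435 -0.0859  0.0813] [ 0.381 -0.157  0.002] [ 0.472 -0.058  0.102]
scene yel [354. 218.] 196 [0.4424 0.1508 0.1286] [0.423 0.129 0.123] [0.466 0.169 0.135]
scene red [287. 209.] 42 [0.5799 0.0707 0.2172] [0.538 0.023 0.14 ] [0.595 0.075 0.22 ]
scene red [411. 289.] 91 [0.5294 0.3402 0.1504] [0.519 0.33  0.148] [0.54  0.35  0.153]
13.7417 [ 0.44003817 -0.24995725  0.32998756] [-0.51719905 -0.85434688 -0.14587927]
```

View pics/side3.png

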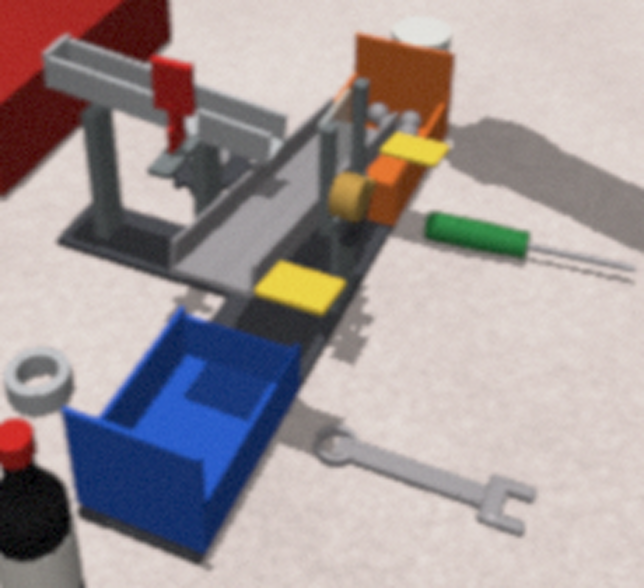

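View pics/scene3.png

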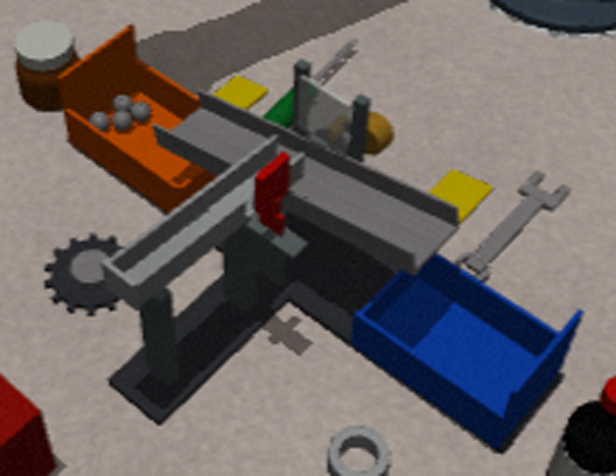

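All four balls lie in the orange bin, at about (100,122), (122,122), (122,103) and (141,111) in the scene crop. The chute is empty and the paddle is 36 mm over. I'll hand it in.

```bash
python3 - <<'E'
from plant import robot
robot.sleep(.5); robot.close_job()
E
```

```text
the job is handed in; nothing more can be done
```

The job is done and handed in at about 14 s of the allowed 48 s: the gate is rocked over and all four balls are in the orange bin.

- **Gate:** I pressed the raised right pad down with the closed fingertips and it rocked over. It stayed there: the right pad's face now measures about 81 mm above the bench and the left about 128 mm.
- **Stop slide:** I pushed the red paddle left until it stopped. The side camera shows 36 mm of travel, which is fully open. A second push against the end stop moved it no farther.
- **Balls:** the last pictures show all four in the orange (right) bin, with the chute empty and the arm clear.
- **Surroundings:** in those pictures the bottle, jar, tools and parts look to be where they were. I measured only the bottle: its cap is in the same place to within about 1 mm. I compared the rest by eye.

No check failed. The two cameras agreed on the measured points to within about 4 mm.

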